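Lock the component-reel spindle with its linch pin

ROBOT

A 6-joint arm with a two-finger parallel gripper is mounted at the origin on a cart in front of the work surface, level with it; the furniture and walls round the work are solid. World frame = base frame: x ahead of the robot, y to its left, z up, the work surface at z = 0. Lengths are in mm, angles in rad, forces in N, time in s.
With the tool pointing down it reaches from about 325 to 900 mm from the base axis. Payload 3.5 kg.
Tool frame: the origin (TCP) lies midway between the tips of the shut fingers; the grasp point (between the pads) lies 19 mm behind it (r.grip_point_offset is the distance from the TCP to the grasp point, in mm); z points along the fingers, y is the line along which they close (so a half turn about z gives the same grasp; the last joint's range is limited). The gripper opens to 85 mm and grips with 20 to 120 N. Pads are 22 mm wide; open, the fingers measure 114 mm over their backs; the gripper's body (76 mm by 85 mm) begins 54 mm behind the grasp point. The pads swing forward as they close: fully open they stand 13 mm farther back than shut.
Start: joints at [1.048, 0.276, -0.026, 1.268, 0, 1.467], TCP at [254.742, 570.726, 231.313] pointing down, gripper open.
Joint ranges: [-3.12, 3.12], [-0.85, 1.88], [-1.08, 1.24], [-1.95, 2.15], [-1.57, 1.53], [-3.14, 3.14]. Speed limits (rad/s): [2.57, 2.57, 3.14, 3.14, 3.14, 3.14].

INTERFACE

Orientations are given as a rotation vector (axis times angle).
In Python, from station import r gives the robot as it stands. The module is installed in compiled form; this text tells all that it offers.
- The arm moves only by the tool step_arm, never from a script. Its argument "rows" is a list of rows, each a list of 6 numbers: the shift along the tool's x, y, z in m, then the turn, a rotation vector about the tool's x, y, z in degrees. In form: [[x, y, z, ax, ay, az], ...]. A call has 1 to 12 rows; each row is the pose to reach, as a shift and turn from the pose commanded when the call began, along the tool's axes at that moment; what a row does not reach only later rows make up. A row lasts 1/10 s, in which the tool goes at most 50 mm and 8.59 degrees, less where a joint would pass 70% of its speed; a pose out of reach is approached as far as the arm can. A call with a gripper value outside its range is refused whole. "fingers" is the opening, from -1 (shut) to 1 (fully open), set as the call begins (left out, the last holds). The fingers move at their own pace and stop on an object; the grip force is fixed at half the most. Time passes only in rows, so rows that repeat a pose let the fingers close. It gives the time, the measured TCP pose, the force, the opening and the grip force at its end, in the units of the state.
- r.get_obs(): the state, without advancing time (a new reading comes with each control period).
- r.get_image(name): name is "scene" or "top"; returns the picture (400x640x3 uint8, red, green, blue); there is no depth.
- r.camera_info(name): a dict with "fx", "fy", "cx", "cy" (pixels), "position" and "orientation" of the camera in the world. Camera axes: x right, y down, z forward; pixel columns grow to the right and rows downward; lengths in mm; the calibration is good to about 2 mm. A picture is of the moment at which its call begins. camera_info takes no time and is no camera call.
- r.hand_in(): hands the job in; it is judged then, once.
Trained networks look in the newest picture that a camera, given by its name, has taken for a name from the list of things; names that differ only in an ending like _2 or _b are one class to them, and where a whole thing is asked for, a point or a joint stands for the part that bears it (a point fixed in the world has none). Each returns a list of dicts, best first, with "p" (0 to 1); they miss things now and then, are a little off and sometimes report something else, mostly with a low value. They report only what shows in the picture. A call takes as long as a camera call.
- r.spot_in(camera, query): "bbox" ([left, top, right, bottom] in pixels, round what is visible of it).
- r.silhouettes(camera, query): "region" (400x640 bool, what is visible of it) and "bbox" ([left, top, right, bottom] in pixels, round what is visible of it).
- r.place_of(camera, query): "centre" ([row, column] in pixels: a listed point, or the origin of a listed thing).
The state is a dict: "time_s": time; "q": joint angles; "qvel": joint speeds; "joint_efforts": joint torques, N m; "tcp_pos": TCP position; "tcp_rot": TCP orientation; "wrist_force": force on the tool from outside, world axes, zero at the start; "ft_torque": the same for the moment, N m; "grip_width": opening from 0.0 (shut) to 1.0 (fully open); "finger_force": force on a finger pad.
Only numpy, scipy, OpenCV 4.12 (cv2) and the standard library are available. Lean on these libraries where they do the work, as an engineer would, in place of code of your own. Each camera call takes 0.05 s, during which the arm holds its last target. There are 200 camera calls.

TASK

Lock the component reels on their spindle: push the big linch pin that lies on the bench through the cross hole in the spindle head until the pin's head is fully home against it, with the pin's ring still folded back. Then flip the sprung ring up and over the top of the spindle so that it snaps down flat round the pin's far end. Leave the pin and ring released, and do not disturb the tip-cleaner pot, the tape roll or the jar.

Things in the scene. Friction and masses are not known exactly. Their poses are not given: they have to be found in the camera images.
- reel_stand: Fixed bench stand: dark round foot, three white tape reels stacked flat (178 mm across, top at z = 55 mm), upright 26 mm spindle with a square steel head: 34 mm long along x, 36 mm wide along y, from 88 to 122 mm above the bench. Origin: centre of the underside, on the bench; z up; x along the cross hole.
- spindle_hole (a point): Centre of the cross hole in the spindle head, 105 mm above the bench. The hole runs right through along this frame's x: 34 mm long, 18 mm wide, 16.5 mm high, alike at both ends; the pin may enter from either.
- linch_pin: Loose linch pin, about 100 g, lying level on its head's flat underside, ring folded back. Origin: on the underside, straight below the ring's hinge; x from head to tip, z up. Pin axis: along x at z = 14 mm. Black head: 20 mm wide (y), 28 high, x = -8 to 40 mm (front face = shoulder). Steel shank: 14 mm square from x = 40, tapered round tip ends at x = 92 mm.
- pin_grip (a point): Middle of the head's grip zone, on the pin's axis (x = 21, z = 14 mm of the pin): grip the head here across its 20 mm width (pin's y). Axes as the pin's.
- pin_seat (a point): Point on the pin's axis at x = 57, z = 14 mm of the pin: when the shoulder is home it lies at the hole's centre (within 2 mm or so), and the tip sticks out 18 mm on the far side. Let go in the hole with the ring back, the head droops by up to 0.08 rad.
- ring (a joint): Angle of the sprung wire ring, hinged across the pin's head (along y, at x = 0, z = 14 mm). 0 = folded straight back from the tip, 1.57 = standing up (pin's +z), 3.14 = flat forward round spindle head and tip. Its weight (40 g) keeps it at 0; a weak spring pulls it forward: lift it past 1.57 (under 1 N at the bar), let go, and it swings shut in about 1 s and stays.
- ring_bar (a point): Middle of the ring's straight far bar, parallel to the hinge and 104 mm from it: round, 9 mm thick over 34 mm, can turn in the fingers; 50 mm clear between the ring's two 6 mm legs, which run at y = -28 and +28 mm. This frame turns with the ring; at joint 0 its axes are the pin's.
- cleaner_pot: Bystander, loose: round brown tip-cleaner pot filled with brass wool, 65 across, 65 high (mm). Origin: centre of its underside.
- tape_roll: Bystander, loose: flat black roll of tape, 60 across, 19 high (mm). Origin: centre of its underside.
- jar: Bystander, loose: small white jar with a blue lid, 31 across, 26 high (mm). Origin: centre of its underside.

How it is judged (in metres and radians):
On the way, in this order (a step that is already met when the one before it is completed fails the run):
1. the pin is pushed home in the hole with its ring still folded back (distance between pin_seat and spindle_hole below 0.006 m and angle between the x axis of linch_pin and the x axis of spindle_hole, either way round below 0.2 rad and value of joint ring below 0.6 rad), for 0.2 s.
2. the ring is flipped over and closed round the pin end (distance between pin_seat and spindle_hole below 0.012 m and angle between the x axis of linch_pin and the x axis of spindle_hole, either way round below 0.2 rad and value of joint ring above 2.95 rad), for 0.2 s.
At the end, for the whole second after the job is handed in: The pin lies home in the cross hole (its seat point within 8 mm of the hole's centre, in line with the hole within 0.2 rad, right way up within 0.35 rad), the ring is closed forward (joint above 2.95 rad), and the pin is at rest (distance between pin_seat and spindle_hole below 0.008 m and angle between the x axis of linch_pin and the x axis of spindle_hole, either way round below 0.2 rad and value of joint ring above 2.95 rad and linear speed of linch_pin below 0.02 m/s and angle between linch_pin's own z axis and vertical below 0.35 rad); the robot touches nothing.
It fails at once if the tip-cleaner pot is moved more than 30 mm (distance of cleaner_pot from where it was at the start of the episode above 0.03 m).
It fails at once if the tape roll is moved more than 30 mm (distance of tape_roll from where it was at the start of the episode above 0.03 m).
It fails at once if the jar is moved more than 30 mm (distance of jar from where it was at the start of the episode above 0.03 m).
It also fails if it takes over 59 s, if anything falls off the work surface, if the arm or the gripper's body presses on something with over 40 N, if the wrist force passes 120 N, or if a joint passes its speed limit or range.

## Working session

There is one attempt and no reset: what is moved stays moved. The work goes in short steps, Python scripts to look and compute and a tool call to move; the robot and the scene stay as the last step left them, time stands still between calls to the robot, and variables do not carry over. Pictures are saved under pics/ and viewed, at most 10 in all, crops included, and the job is handed in when it is done.

Besides the shell and the picture viewer there is one more tool, called after "Call:" as name([rows], argument=value, ...), one row to a line, values as JSON. step_arm: Moves the arm, as the interface text tells. Its arguments: {"type":"object","properties":{"rows":{"type":"array","items":{"type":"array","items":{"type":"number"}}},"fingers":{"type":"number"}},"required":["rows"]}

```bash
mkdir -p pics; cat > h.py <<'E'
import numpy as np, cv2
from scipy.spatial.transform import Rotation as R
from station import r
def cam(n):
    c=r.camera_info(n); o=np.array(c['orientation'],float)
    M=o if o.shape==(3,3) else R.from_rotvec(o).as_matrix()
    return c,M,np.array(c['position'],float)
def ray(n,row,col):
    c,M,p=cam(n); d=M@np.array([(col-c['cx'])/c['fx'],(row-c['cy'])/c['fy'],1]); return p,d/np.linalg.norm(d)
def atz(n,row,col,z):
    p,d=ray(n,row,col); return p+d*(z-p[2])/d[2]
def tri(rc1,rc2):
    p,d=ray('top',*rc1); q,e=ray('scene',*rc2)
    s=np.linalg.lstsq(np.c_[d,-e],q-p,rcond=None)[0]; a=p+s[0]*d;b=q+s[1]*e
    return (a+b)/2,np.linalg.norm(a-b)
def proj(n,P):
    c,M,p=cam(n); v=M.T@(np.array(P)-p); return v[1]/v[2]*c['fy']+c['cy'],v[0]/v[2]*c['fx']+c['cx']
E
python3 - <<'E'
from h import *
np.set_printoptions(precision=1,suppress=True)
for n in ('top','scene'):
    cv2.imwrite(f'pics/{n}0.png',r.get_image(n)[...,::-1]); c=r.camera_info(n); print(n,c)
    for q in ('linch_pin','pin_grip','pin_seat','ring_bar','spindle_hole','reel_stand','cleaner_pot','tape_roll','jar'):
        try: print(q,[(np.array(x['centre']).round(1).tolist(),round(x['p'],2)) for x in r.place_of(n,q)[:2]])
        except Exception as e: print(q,e)
print(r.get_obs())
E
```

```text
top {'fx': 396.30970424955893, 'fy': 396.30970424955893, 'cx': 320.0252876617589, 'cy': 202.38353958564727, 'position': array([ 440.5, -212.4, 1037.9]), 'orientation': array([-2.2,  2.1, -0.2])}
linch_pin [([250.8, 382.9], 0.76)]
pin_grip [([254.8, 389.5], 0.8)]
pin_seat [([274.8, 392.1], 0.73), ([145.4, 270.4], 0.21)]
ring_bar [([211.2, 376.3], 0.82)]
spindle_hole [([218.6, 244.4], 0.79), ([147.3, 268.2], 0.45)]
reel_stand [([221.5, 251.3], 0.97)]
cleaner_pot [([220.4, 251.9], 0.74)]
tape_roll [([181.2, 363.2], 0.85)]
jar [([166.9, 333.6], 0.63)]
scene {'fx': 514.3631333235112, 'fy': 514.3631333235112, 'cx': 310.21750181933794, 'cy': 196.49056451964083, 'position': array([  32.5, -882.1,  536.3]), 'orientation': array([-2. ,  0.7, -0.5])}
linch_pin [([291.3, 333.7], 0.83)]
pin_grip [([292.1, 326.9], 0.92), ([257.3, 365.9], 0.23)]
pin_seat [([306.5, 316.9], 0.88)]
ring_bar [([255.7, 363.2], 0.79)]
spindle_hole [([159.2, 247.1], 0.79), ([243.0, 389.8], 0.69)]
reel_stand [([205.9, 246.7], 0.9)]
cleaner_pot [([185.8, 327.4], 0.62)]
tape_roll [([242.7, 386.4], 0.93)]
jar [([199.2, 244.8], 0.72), ([222.7, 367.2], 0.47)]
{'time_s': 1.0, 'q': array([ 1. ,  0.3, -0. ,  1.3, -0. ,  1.5]), 'qvel': array([-0.,  0., -0., -0.,  0., -0.]), 'joint_efforts': array([ -0. , -44.6,  29.6,   0. ,  -0. ,   0. ]), 'tcp_pos': array([254.8, 570.7, 231.3]), 'tcp_rot': array([0.7, 3.1, 0. ]), 'wrist_force': array([ 1.3,  0.1, -0.3]), 'ft_torque': array([-0.,  0., -0.]), 'finger_force': 0.0, 'grip_width': 1.0041795589698037}
```

View pics/top0.png

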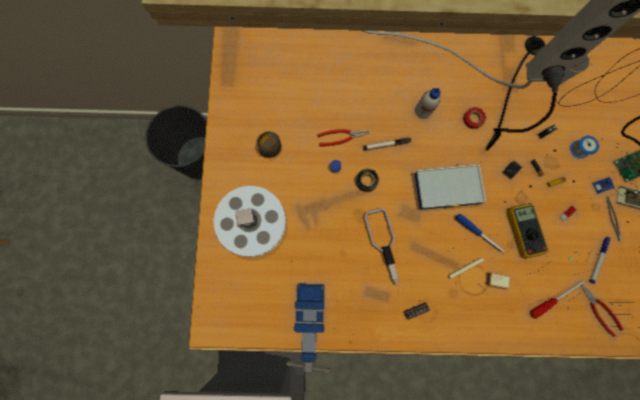

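View pics/scene0.png

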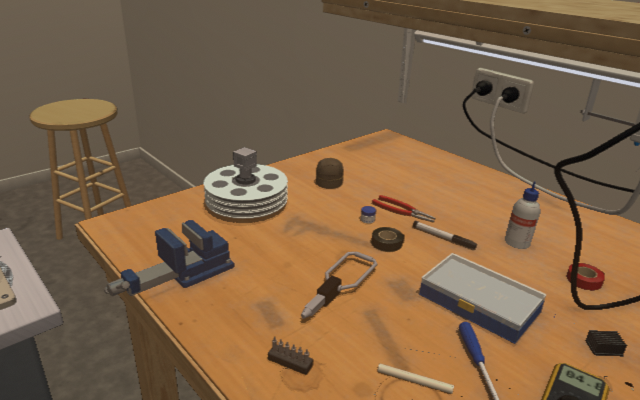

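```bash
python3 - <<'E'
from h import *
np.set_printoptions(precision=1,suppress=True)
print(cam('top')[1],cam('scene')[1])
T=dict(lp=(250.8,382.9),grip=(254.8,389.5),seat=(274.8,392.1),bar=(211.2,376.3),hole=(218.6,244.4))
S=dict(lp=(291.3,333.7),grip=(292.1,326.9),seat=(306.5,316.9),bar=(255.7,363.2),hole=(159.2,247.1))
for k in T: print(k,tri(T[k],S[k]),atz('top',*T[k],105 if k=='hole' else 14 if k!='lp' else 0),atz('scene',*S[k],105 if k=='hole' else 14 if k!='lp' else 0))
print(atz('top',221.5,251.3,0),atz('scene',205.9,246.7,0))
# head patch crops
a=cv2.imread('pics/top0.png')[150:310,200:440];b=cv2.imread('pics/scene0.png')[100:340,180:440]
cv2.imwrite('pics/tc.png',cv2.resize(a,None,fx=3.3,fy=3.3,interpolation=cv2.INTER_CUBIC));
cv2.imwrite('pics/sc.png',cv2.resize(b,None,fx=2.5,fy=2.5,interpolation=cv2.INTER_CUBIC))
E
```

```text
[[ 0.  -1.   0.2]
 [-1.  -0.  -0. ]
 [ 0.  -0.2 -1. ]] [[ 0.8 -0.3  0.6]
 [-0.6 -0.4  0.7]
 [ 0.  -0.9 -0.5]]
lp (array([ 511.6, -390.8,    1.1]), np.float64(5.27786469827631)) [ 509.5 -389.3    0. ] [ 515.  -390.9    0. ]
grip (array([ 495.4, -401.1,   14.9]), np.float64(8.278369273593281)) [ 498.8 -403.9   14. ] [ 492.4 -398.4   14. ]
seat (array([ 452.1, -413. ,   13.9]), np.float64(9.565156277121739)) [ 448.3 -410.1   14. ] [ 456.3 -415.4   14. ]
bar (array([ 608.9, -367.9,   20.1]), np.float64(4.085754484669768)) [ 611.5 -370.2   14. ] [ 613.6 -361.1   14. ]
hole (array([574.2, -44.8, 103.4]), np.float64(7.99368488223747)) [570.6 -43.  105. ] [575.6 -49.9 105. ]
[578.  -42.5   0. ] [566.2 -56.4  -0. ]
```

The pin lies at about (385,250) in top with its ring away from the robot; the stand is at (250,220). Bystanders are at (268,145) pot, (367,180) tape and (335,166) jar. I need the spindle head's yaw, so I'll look closer.

View pics/tc.png

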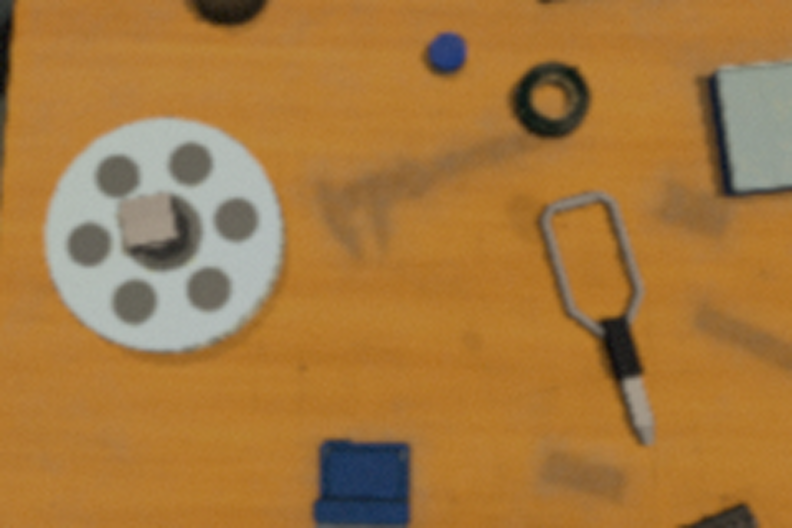

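View pics/sc.png

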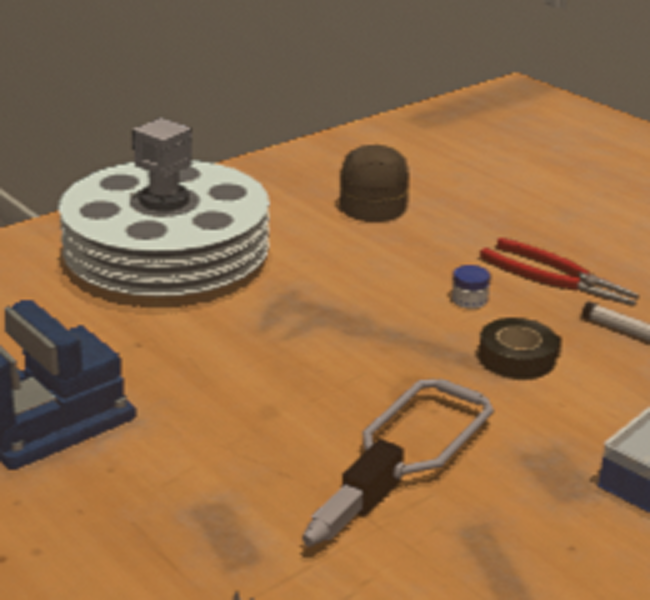

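```bash
python3 - <<'E'
from h import *
a=cv2.imread('pics/top0.png')[195:245,220:280];b=cv2.imread('pics/scene0.png')[140:190,215:275]
f=lambda x:cv2.resize(cv2.convertScaleAbs(x,alpha=1.4),(396,330),interpolation=cv2.INTER_NEAREST)
a2=cv2.imread('pics/top0.png')[205:290,355:405];b2=cv2.imread('pics/scene0.png')[245:330,290:390]
g=lambda x:cv2.resize(x,None,fx=3,fy=3,interpolation=cv2.INTER_CUBIC)
im=np.zeros((590,800,3),np.uint8); im[:330,:396]=f(a);im[:330,400:796]=f(b)
x=g(a2);im[332:332+255,:150]=x[:255];x=g(b2);im[332:332+255,400:700]=x[:255]
cv2.imwrite('pics/zz.png',im)
E
```

```text
(no output)
```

View pics/zz.png

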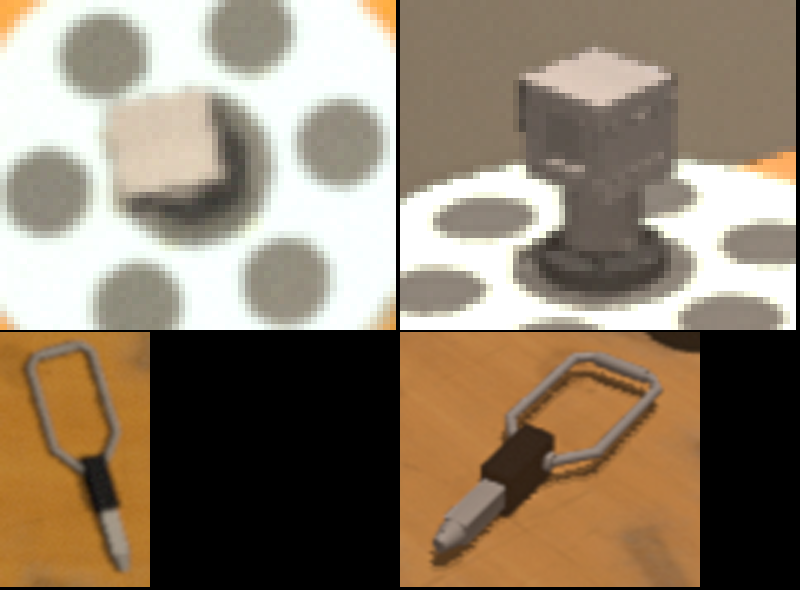

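The scene view shows the hole opening in the left-hand (robot-facing, −x) face of the head. So the hole axis is close to world x, yawed about 10°, and the pin already points almost along it. Next I'll fit models for precise poses.

```bash
cat > fit.py <<'E'
from h import *
from scipy.optimize import minimize
def px(n,P):
    c,M,p=cam(n); v=(np.atleast_2d(P)-p)@M; return np.c_[v[:,0]/v[:,2]*c['fx']+c['cx'],v[:,1]/v[:,2]*c['fy']+c['cy']]
def W(P,x,y,a,z=0):
    P=np.array(P,float); return np.c_[x+np.cos(a)*P[:,0]-np.sin(a)*P[:,1],y+np.sin(a)*P[:,0]+np.cos(a)*P[:,1],P[:,2]+z]
def box(x0,x1,y,z0,z1): return [(a,b*y,c) for a in(x0,x1) for b in(-1,1) for c in(z0,z1)]
K=4
def hull(m,n,P): cv2.fillConvexPoly(m,cv2.convexHull(np.round((px(n,P)+.5)*K*16).astype(np.int32)),255,shift=4)
def pin_mask(n,x,y,a,z=0):
    m=np.zeros((400*K,640*K),np.uint8)
    hull(m,n,W(box(-8,40,10,0,28),x,y,a,z)); hull(m,n,W(box(40,78,7,7,21),x,y,a,z)); hull(m,n,W(box(78,92,4,10,18),x,y,a,z))
    L=px(n,W([(-2,-10,14),(-20,-28,14),(-92,-28,14),(-104,-17,14),(-104,17,14),(-92,28,14),(-20,28,14),(-2,10,14)],x,y,a,z))
    cv2.polylines(m,[np.round((L+.5)*K*16).astype(np.int32)],False,255,int(6*K*.45),shift=4)
    return cv2.resize(m,(640,400),interpolation=cv2.INTER_AREA)/255.
def fitpin(masks,x0,z=0):
    def f(p):
        s=0
        for n,m in masks.items():
            k=pin_mask(n,*p,z); s+=1-np.minimum(k,m).sum()/np.maximum(k,m).sum()
        return s/len(masks)
    best=minimize(f,x0,method='Nelder-Mead',options=dict(initial_simplex=np.array(x0)+np.array([[0,0,0],[8,0,0],[0,8,0],[0,0,.12]]),xatol=.05,fatol=1e-4))
    return best.x,best.fun
def edge(im,n,x,y,a):
    C=W([(-17,-18,122),(17,-18,122),(17,18,122),(-17,18,122)],x,y,a); s=0
    for i in range(4):
        A,B=C[i],C[(i+1)%4]; t=np.linspace(.1,.9,25)[:,None]; q=px(n,A+t*(B-A)); c=px(n,C).mean(0)
        d=q[-1]-q[0]; nn=np.array([-d[1],d[0]])/np.linalg.norm(d); nn*=np.sign(nn@(c-q.mean(0)))
        g=lambda u:cv2.remap(im,u[None,:,0].astype(np.float32),u[None,:,1].astype(np.float32),cv2.INTER_LINEAR)[0].astype(float)
        s+=np.abs((g(q+1.2*nn)-g(q-1.2*nn)).mean(0)).sum()
    return -s
E
cat > run1.py <<'E'
from fit import *
np.set_printoptions(precision=2,suppress=True)
im={n:np.mean([r.get_image(n).astype(float) for _ in range(4)],0).astype(np.float32) for n in('top','scene')}
np.savez('im.npz',**im)
mk={}
for n in im:
    o=r.silhouettes(n,'linch_pin'); print(n,[(x['p'],x['region'].sum(),x['bbox']) for x in o[:2]]); mk[n]=o[0]['region'].astype(float)
np.savez('mk.npz',**mk)
x0=[514,-394,np.arctan2(-.2,-.97)]
for k in (['top'],['scene'],['top','scene']): print('pin',k,*fitpin({n:mk[n] for n in k},x0))
for k in (['top'],['scene'],['top','scene']):
    b=min(((sum(edge(im[n],n,x,y,a) for n in k),x,y,a) for x in np.arange(564,584,2) for y in np.arange(-56,-36,2) for a in np.arange(-.1,.45,.05)))
    q=minimize(lambda p:sum(edge(im[n],n,*p) for n in k),b[1:],method='Nelder-Mead',options=dict(initial_simplex=np.array(b[1:])+np.array([[0,0,0],[1.5,0,0],[0,1.5,0],[0,0,.05]])))
    print('head',k,q.x,q.fun)
# reel disc in top
g=im['top']; w=((g.min(2)>140)).astype(np.uint8); w[:,:205]=0; w[:,295:]=0;w[:180]=0;w[262:]=0
c=max(cv2.findContours(w,cv2.RETR_EXTERNAL,cv2.CHAIN_APPROX_NONE)[0],key=len); e=cv2.fitEllipse(cv2.convexHull(c)); print('ell',e, atz('top',e[0][1],e[0][0],55))
for q in('cleaner_pot','tape_roll','jar'):
    for n in im: print(q,n,[(x['bbox'],round(x['p'],2)) for x in r.spot_in(n,q)[:2]])
E
python3 run1.py; python3 -c "
from h import *
print(atz('top',145,268,40),atz('top',180,367,10))"
```

```text
top [(0.93, np.int64(417), [367.2, 211.7, 395.3, 283.8])]
scene [(0.83, np.int64(1340), [301.5, 252.7, 373.6, 318.9])]
pin ['top'] [ 513.88 -395.21   -2.85] 0.36483476988441266
pin ['scene'] [ 513.   -392.19   -2.85] 0.21045442725820607
pin ['top', 'scene'] [ 513.31 -393.81   -2.85] 0.32081186968906106
[776.18565478 -81.67386017  40.        ] [ 695.99342975 -346.18254029   10.        ]Traceback (most recent call last):
  File "run1.py", line 12, in <module>
    b=min(((sum(edge(im[n],n,x,y,a) for n in k),x,y,a) for x in np.arange(564,584,2) for y in np.arange(-56,-36,2) for a in np.arange(-.1,.45,.05)))
  File "run1.py", line 12, in <genexpr>
    b=min(((sum(edge(im[n],n,x,y,a) for n in k),x,y,a) for x in np.arange(564,584,2) for y in np.arange(-56,-36,2) for a in np.arange(-.1,.45,.05)))
            ~~~^^^^^^^^^^^^^^^^^^^^^^^^^^^^^^^^
  File "run1.py", line 12, in <genexpr>
    b=min(((sum(edge(im[n],n,x,y,a) for n in k),x,y,a) for x in np.arange(564,584,2) for y in np.arange(-56,-36,2) for a in np.arange(-.1,.45,.05)))
                ~~~~^^^^^^^^^^^^^^^
  File "fit.py", line 27, in edge
    A,B=C[i],C[(i+1)%4]; t=np.linspace(.1,.9,25)[:,None]; q=px(n,A+t*(B-A)); c=px(n,C).mean(0)
                                                                               ~~^^^^^
  File "fit.py", line 4, in px
    c,M,p=cam(n); v=(np.atleast_2d(P)-p)@M; return np.c_[v[:,0]/v[:,2]*c['fx']+c['cx'],v[:,1]/v[:,2]*c['fy']+c['cy']]
          ~~~^^^
  File "h.py", line 5, in cam
    c=r.camera_info(n); o=np.array(c['orientation'],float)
ValueError: time passes only in moves, steps and waits
```

```bash
sed -i 's/^def cam/import functools\n@functools.lru_cache\ndef cam/' h.py
sed -i "s/^im=.*/im=dict(np.load('im.npz'))/; s/^np.savez('im.*//; /^mk={}/,/^np.savez('mk/d" run1.py; sed -i "s/^x0=/mk=dict(np.load('mk.npz'));x0=/" run1.py; time python3 run1.py
```

```text
pin ['top'] [ 513.88 -395.21   -2.85] 0.36483476988441266
pin ['scene'] [ 513.   -392.19   -2.85] 0.21045442725820607
pin ['top', 'scene'] [ 513.31 -393.81   -2.85] 0.32081186968906106
head ['top'] [573.6  -44.43   0.21] -516.530107421875
head ['scene'] [573.12 -44.16   0.21] -732.98125
head ['top', 'scene'] [573.4  -44.39   0.21] -1248.1177734375
ell ((249.1157989501953, 220.66592407226562), (69.649169921875, 71.3433837890625), 60.69532775878906) [572.67 -45.91  55.  ]
cleaner_pot top [([257.2, 128.4, 280.2, 160.6], 0.56)]
cleaner_pot scene [([315.3, 157.8, 342.5, 190.0], 0.9), ([327.0, 253.2, 378.7, 291.6], 0.24)]
tape_roll top [([352.8, 168.2, 378.0, 193.2], 0.68)]
tape_roll scene [([306.5, 252.7, 378.3, 318.0], 0.74), ([374.8, 226.6, 403.7, 250.3], 0.65)]
jar top [([330.6, 162.0, 342.0, 172.5], 0.61), ([365.9, 207.0, 396.9, 283.7], 0.6)]
jar scene [([360.6, 206.9, 381.0, 225.0], 0.77)]
real	0m9.400s
user	0m10.389s
sys	0m2.193s
```

```bash
cat > mv.py <<'E'
from h import *
def down(psi): # tool z down, tool x at heading psi
    x=np.array([np.cos(psi),np.sin(psi),0]); z=np.array([0,0,-1.]); return np.c_[x,np.cross(z,x),z]
def rel(pos,Rm):
    o=r.get_obs(); R0=R.from_rotvec(o['tcp_rot']).as_matrix()
    return R0.T@(np.array(pos)-o['tcp_pos'])/1000, np.degrees(R.from_matrix(R0.T@Rm).as_rotvec())
E
python3 - <<'E'
from mv import *
np.set_printoptions(precision=4,suppress=True)
o=r.get_obs(); R0=R.from_rotvec(o['tcp_rot']).as_matrix(); print(R0, o['q'],o['time_s'])
psi0=np.arctan2(R0[1,0],R0[0,0]); print('psi0',psi0,'rel to q1',psi0-o['q'][0])
P=[493.3,-399.7,100]
print('q1 target',np.arctan2(P[1],P[0]))
for psi in(-2.85,.29): print(psi,rel(P,down(psi)))
E
```

```text
[[-0.9132  0.4075  0.    ]
 [ 0.4075  0.9132  0.    ]
 [-0.      0.     -1.    ]] [ 1.0477  0.2764 -0.0264  1.268  -0.      1.4674] 1.8
psi0 2.7218529262376263 rel to q1 1.6741998012416948
q1 target -0.6809642648266357
-2.85 (array([-0.6133, -0.789 ,  0.1313]), array([  0.0014,   0.0026, -40.7563]))
0.29 (array([-0.6133, -0.789 ,  0.1313]), array([  0.0033,  -0.0017, 139.3349]))
```

Call:
step_arm([
  [-0.613,-0.789,0.03,0,0,-40.8],
  [-0.613,-0.789,0.03,0,0,-40.8],
  [-0.613,-0.789,0.03,0,0,-40.8],
  [-0.613,-0.789,0.03,0,0,-40.8],
  [-0.613,-0.789,0.03,0,0,-40.8],
  [-0.613,-0.789,0.03,0,0,-40.8],
  [-0.613,-0.789,0.03,0,0,-40.8],
  [-0.613,-0.789,0.03,0,0,-40.8],
  [-0.613,-0.789,0.03,0,0,-40.8],
  [-0.613,-0.789,0.03,0,0,-40.8],
  [-0.613,-0.789,0.03,0,0,-40.8],
  [-0.613,-0.789,0.03,0,0,-40.8],
], fingers=0.2)

```text
time_s: 3.0
tcp_pos: [396.9, -9.3, 213.9]
tcp_rot: [-0.457, 3.106, -0.0]
wrist_force: [1.2, 0.7, 0.4]
grip_width: 0.598
finger_force: 0.0
```

```bash
python3 - <<'E'
from mv import *
np.set_printoptions(precision=4,suppress=True)
o=r.get_obs(); print(o['q'],o['tcp_pos'],o['grip_width'])
print(rel([493.3,-399.7,70],down(-2.85)))
E
```

```text
[-0.1867 -0.1284 -0.5033  1.1942  0.0003 -0.4788] [396.9486  -9.2533 213.9256] 0.5984636728490357
(array([ 0.0204, -0.4016,  0.1441]), array([-0.0313,  0.0915,  0.0307]))
```

Call:
step_arm([
  [0.02,-0.402,0.03,0,0,0],
  [0.02,-0.402,0.03,0,0,0],
  [0.02,-0.402,0.03,0,0,0],
  [0.02,-0.402,0.03,0,0,0],
  [0.02,-0.402,0.144,0,0,0],
  [0.02,-0.402,0.144,0,0,0],
  [0.02,-0.402,0.144,0,0,0],
  [0.02,-0.402,0.144,0,0,0],
  [0.02,-0.402,0.144,0,0,0],
  [0.02,-0.402,0.144,0,0,0],
  [0.02,-0.402,0.144,0,0,0],
  [0.02,-0.402,0.144,0,0,0],
])

```text
time_s: 4.2
tcp_pos: [493.5, -397.2, 70.1]
tcp_rot: [-0.458, 3.108, 0.0]
wrist_force: [-0.1, -0.3, -0.6]
grip_width: 0.599
finger_force: 0.0
```

```bash
python3 - <<'E'
from mv import *
np.set_printoptions(precision=4,suppress=True)
o=r.get_obs(); print(o['q'],o['tcp_pos'],o['grip_width'],o['wrist_force'])
print(rel([493.3,-399.7,3],down(-2.85)))
E
```

```text
[-0.7798  0.4125 -0.1961  0.9621  0.0003 -1.0727] [ 493.4661 -397.1839   70.1361] 0.5992060269812657 [-0.081  -0.2749 -0.6035]
(array([ 0.0009, -0.0024,  0.0671]), array([0.0068, 0.0153, 0.0705]))
```

Call:
step_arm([
  [0.001,-0.0025,0.035,0,0,0],
  [0.001,-0.0025,0.06,0,0,0],
  [0.001,-0.0025,0.067,0,0,0],
  [0.001,-0.0025,0.067,0,0,0],
  [0.001,-0.0025,0.067,0,0,0],
])

```text
time_s: 4.7
tcp_pos: [494.1, -400.8, 4.3]
tcp_rot: [-0.458, 3.106, -0.003]
wrist_force: [0.2, 0.1, 0.6]
grip_width: 0.599
finger_force: 0.0
```

Call:
step_arm([
  [0,0,0,0,0,0],
  [0,0,0,0,0,0],
  [0,0,0,0,0,0],
  [0,0,0,0,0,0],
  [0,0,0,0,0,0],
  [0,0,0,0,0,0],
  [0,0,0,0,0,0],
  [0,0,0,0,0,0],
], fingers=-1)

```text
time_s: 5.5
tcp_pos: [494.3, -401.6, 4.2]
tcp_rot: [-0.457, 3.106, -0.003]
wrist_force: [-0.9, 1.3, 6.3]
grip_width: 0.222
finger_force: 59.5
```

```bash
cat > run2.py <<'E'
from fit import *; from mv import *
np.set_printoptions(precision=3,suppress=True)
o=r.get_obs(); print(o['q'],o['tcp_pos'],o['grip_width'],o['wrist_force'])
for n in('top','scene'): cv2.imwrite(f'pics/{n}_g.png',r.get_image(n)[...,::-1])
for n in('top','scene'):
    for x in r.silhouettes(n,'linch_pin')[:1]: print(n,x['p'],x['region'].sum(),fitpin({n:x['region'].astype(float)},[513.4,-393.7,-2.85]))
a=cv2.imread('pics/top_g.png')[190:310,300:440];b=cv2.imread('pics/scene_g.png')[200:340,250:410]
cv2.imwrite('pics/g.png',np.hstack([cv2.resize(a,(390,340)),cv2.resize(b,(400,340))]))
E
python3 run2.py
```

```text
[-0.784  0.489 -0.241  0.838  0.    -1.076] [ 494.251 -401.57     4.193] 0.2216991614546734 [-0.905  1.312  6.285]
top 0.69 3 (array([ 544.62 , -368.77 ,   -3.246]), np.float64(0.9946978833118476))
scene 0.95 655 (array([ 513.926, -395.464,   -2.846]), np.float64(0.46270664931853966))
```

View pics/g.png

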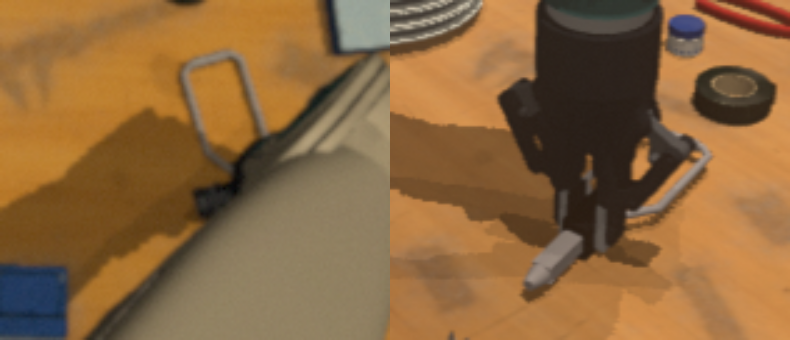

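Grip is good: width 19 mm, pin parallel to the fingers. Lift, then travel to the pre-insertion point on the far side of the head.

Call:
step_arm([
  [0,0,-0.02,0,0,0],
  [0,0,-0.06,0,0,0],
  [0,0,-0.11,0,0,0],
  [0,0,-0.16,0,0,0],
  [0,0,-0.19,0,0,0],
  [0,0,-0.19,0,0,0],
])

```text
time_s: 6.3
tcp_pos: [496.0, -403.4, 199.1]
tcp_rot: [-0.456, 3.101, -0.015]
wrist_force: [1.0, -0.9, -0.9]
grip_width: 0.218
finger_force: 58.7
```

```bash
python3 - <<'E'
from mv import *
np.set_printoptions(precision=4,suppress=True)
o=r.get_obs(); print(o['q'],o['tcp_pos'],o['grip_width'],o['wrist_force'])
print(rel([679.5,-21.8,150],down(.21-np.pi)))
E
```

```text
[-0.7839  0.3111 -0.0489  1.1993 -0.0001 -1.0761] [ 495.9922 -403.4451  199.1057] 0.2175117007112163 [ 0.9532 -0.8864 -0.8778]
(array([-0.2854,  0.3131,  0.0475]), array([-0.5741,  0.3364,  4.711 ]))
```

Call:
step_arm([
  [-0.285,0.313,0.0,0,0,4.7],
  [-0.285,0.313,0.0,0,0,4.7],
  [-0.285,0.313,0.0,0,0,4.7],
  [-0.285,0.313,0.0,0,0,4.7],
  [-0.285,0.313,0.0,0,0,4.7],
  [-0.285,0.313,0.0,0,0,4.7],
  [-0.285,0.313,0.0,0,0,4.7],
  [-0.285,0.313,0.0,0,0,4.7],
  [-0.285,0.313,0.0,0,0,4.7],
  [-0.285,0.313,0.045,0,0,4.7],
  [-0.285,0.313,0.045,0,0,4.7],
  [-0.285,0.313,0.045,0,0,4.7],
])

```text
time_s: 7.5
tcp_pos: [673.4, -18.5, 144.6]
tcp_rot: [0.329, -3.118, -0.002]
wrist_force: [-0.6, 0.2, -0.1]
grip_width: 0.218
finger_force: 58.9
```

```bash
python3 - <<'E'
from mv import *
np.set_printoptions(precision=4,suppress=True)
o=r.get_obs(); print(o['q'],o['tcp_pos'],o['grip_width'],o['wrist_force'])
print(rel([679.5,-21.8,95.2],down(.21-np.pi)))
E
```

```text
[-0.1233  0.4176 -0.016   1.1438 -0.0001 -0.3335] [673.4007 -18.4859 144.6158] 0.21762225636669477 [-0.5606  0.2063 -0.0621]
(array([-0.0056, -0.0046,  0.0494]), array([ 0.1147, -0.3548,  0.0148]))
```

Call:
step_arm([
  [-0.0055,-0.0045,0.02,0,0,0],
  [-0.0055,-0.0045,0.049,0,0,0],
  [-0.0055,-0.0045,0.049,0,0,0],
  [-0.0055,-0.0045,0.049,0,0,0],
  [-0.0055,-0.0045,0.049,0,0,0],
])

```text
time_s: 8.0
tcp_pos: [683.7, -22.6, 100.9]
tcp_rot: [-0.328, 3.121, -0.001]
wrist_force: [-0.3, -0.2, -1.2]
grip_width: 0.221
finger_force: 58.9
```

```bash
cat > run3.py <<'E'
from fit import *; from mv import *
np.set_printoptions(precision=4,suppress=True)
o=r.get_obs(); print(o['q'],o['tcp_pos'],o['grip_width'],o['wrist_force'])
print(rel([679.5,-21.8,95.2],down(.21-np.pi)))
im={}
for n in('top','scene'): im[n]=r.get_image(n)[...,::-1]; cv2.imwrite(f'pics/{n}_i.png',im[n])
t=np.array(o['tcp_pos']); u=np.array([-.978,-.208,0]); ax=t+[0,0,9.8]
for n in im:
    big=cv2.resize(im[n],None,fx=6,fy=6,interpolation=cv2.INTER_CUBIC)
    for s in(19.5,71.5): # shoulder, tip
        c=px(n,ax+u*s)[0]; cv2.circle(big,tuple(((c+.5)*6).astype(int)),3,(0,0,255),-1)
    h=np.array([573.4,-44.4,105])
    for s in(-17,17): c=px(n,h+u*s)[0]; cv2.circle(big,tuple(((c+.5)*6).astype(int)),3,(0,255,0),-1)
    c=(px(n,h-u*45)[0]*6).astype(int); im[n]=big[max(0,c[1]-290):c[1]+290,max(0,c[0]-198):c[0]+198]
cv2.imwrite('pics/ii.png',np.hstack([im['top'],im['scene']]))
E
python3 run3.py
```

```text
[-0.1275  0.4624 -0.0462  1.0588  0.     -0.3371] [683.6557 -22.5796 100.8968] 0.221148493128394 [-0.3178 -0.2045 -1.1854]
(array([0.0039, 0.0016, 0.0057]), array([-0.0643,  0.1872, -0.02  ]))
```

View pics/ii.png

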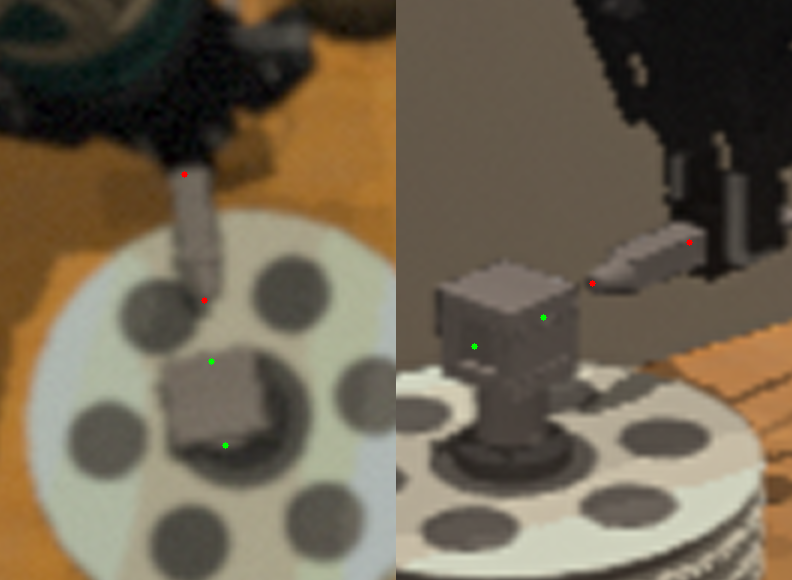

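The overlay agrees: predicted shank points and tip (red) sit on the pin, and the green hole points line up ahead of it. Settle, then correct.

Call:
step_arm([
  [0,0,0,0,0,0],
  [0,0,0,0,0,0],
  [0,0,0,0,0,0],
])

```text
time_s: 8.4
tcp_pos: [682.4, -21.9, 98.9]
tcp_rot: [-0.33, 3.124, -0.0]
wrist_force: [-0.2, 0.3, -0.8]
grip_width: 0.221
finger_force: 58.9
```

```bash
cat > st.py <<'E'
from mv import *
import sys
np.set_printoptions(precision=4,suppress=True)
o=r.get_obs(); print(o['tcp_pos'],o['grip_width'],o['wrist_force'])
d=float(sys.argv[1]); z=float(sys.argv[2])
h=np.array([573.4,-44.4,0]); a=np.array([np.cos(.21),np.sin(.21),0])
t=h+a*d; t[2]=z; print(rel(t,down(.21-np.pi)))
v=o['tcp_pos']-h; print('along',v@a,'lat',v@np.array([-a[1],a[0],0]))
E
python3 st.py 108.5 95.2
```

```text
[682.3981 -21.9319  98.9018] 0.22080162162587616 [-0.1749  0.3068 -0.7973]
(array([0.0028, 0.0007, 0.0037]), array([-0.0089,  0.0302,  0.0236]))
along 111.28718819803169 lat -0.7471943419239118
```

Call:
step_arm([
  [0.003,0.0007,0.0037,0,0,0],
  [0.003,0.0007,0.0037,0,0,0],
  [0.003,0.0007,0.0037,0,0,0],
  [0.003,0.0007,0.0037,0,0,0],
  [0.003,0.0007,0.0037,0,0,0],
  [0.003,0.0007,0.0037,0,0,0],
])

```text
time_s: 9.0
tcp_pos: [679.3, -21.9, 94.9]
tcp_rot: [-0.33, 3.124, -0.0]
wrist_force: [-1.2, -0.4, -1.3]
grip_width: 0.219
finger_force: 58.9
```

```bash
python3 st.py 80 95.2
```

```text
[679.2757 -21.945   94.863 ] 0.219286813419339 [-1.1963 -0.3722 -1.271 ]
(array([ 0.0282,  0.0001, -0.0003]), array([-0.0022,  0.0123,  0.0151]))
along 108.2306967165089 lat -0.10917164155754833
```

Call:
step_arm([
  [0.008,0,0,0,0,0],
  [0.016,0,-0.0003,0,0,0],
  [0.021,0,-0.0003,0,0,0],
  [0.025,0,-0.0003,0,0,0],
  [0.028,0,-0.0003,0,0,0],
  [0.028,0,-0.0003,0,0,0],
  [0.028,0,-0.0003,0,0,0],
])

```text
time_s: 9.7
tcp_pos: [651.9, -27.8, 95.2]
tcp_rot: [-0.33, 3.124, -0.0]
wrist_force: [-0.3, -0.5, -1.2]
grip_width: 0.219
finger_force: 58.9
```

```bash
python3 st.py 60 95.2
```

```text
[651.9237 -27.8166  95.1999] 0.2187268717112834 [-0.3299 -0.497  -1.1609]
(array([ 0.0203,  0.0002, -0.    ]), array([-0.0059,  0.0243,  0.0122]))
along 80.2555989520344 lat -0.14994993316161143
```

No contact with the tip about 8 mm into the hole. Continuing.

Call:
step_arm([
  [0.006,0,0,0,0,0],
  [0.012,0,0,0,0,0],
  [0.017,0,0,0,0,0],
  [0.02,0,0,0,0,0],
  [0.02,0,0,0,0,0],
  [0.02,0,0,0,0,0],
])

```text
time_s: 10.3
tcp_pos: [632.3, -32.0, 95.2]
tcp_rot: [-0.329, 3.124, -0.0]
wrist_force: [0.2, 0.8, -1.0]
grip_width: 0.221
finger_force: 58.9
```

```bash
python3 st.py 39 95.2
```

```text
[632.2807 -31.9983  95.1957] 0.22133653081537033 [ 0.2269  0.824  -1.0326]
(array([ 0.0212,  0.0001, -0.    ]), array([-0.0038,  0.0232,  0.0086]))
along 60.172440742728256 lat -0.14506017600407617
```

Call:
step_arm([
  [0.006,0,0,0,0,0],
  [0.012,0,0,0,0,0],
  [0.017,0,0,0,0,0],
  [0.02,0,0,0,0,0],
  [0.021,0,0,0,0,0],
  [0.021,0,0,0,0,0],
])

```text
time_s: 10.9
tcp_pos: [611.6, -36.4, 95.2]
tcp_rot: [-0.329, 3.124, -0.0]
wrist_force: [0.7, 0.3, -1.5]
grip_width: 0.222
finger_force: 58.9
```

Call:
step_arm([
  [0.001,0,0,0,0,0],
  [0.002,0,0,0,0,0],
  [0.002,0,0,0,0,0],
])

```text
time_s: 11.2
tcp_pos: [609.9, -36.8, 95.1]
tcp_rot: [-0.33, 3.124, -0.0]
wrist_force: [0.3, -0.8, -1.9]
grip_width: 0.222
finger_force: 58.9
```

```bash
python3 st.py 37 95.2
```

```text
[609.857  -36.7837  95.1431] 0.2219526260423274 [ 0.2684 -0.7985 -1.8782]
(array([ 0.0002,  0.0002, -0.0001]), array([-0.0057,  0.0146,  0.0143]))
along 37.24379845568639 lat -0.15089138138609126
```

Push gently until force shows.

Call:
step_arm([
  [0.001,0,0,0,0,0],
  [0.002,0,0,0,0,0],
  [0.002,0,0,0,0,0],
])

```text
time_s: 11.5
tcp_pos: [609.9, -36.8, 95.4]
tcp_rot: [-0.33, 3.12, 0.001]
wrist_force: [5.2, 1.7, -5.9]
grip_width: 0.223
finger_force: 58.6
```

Call:
step_arm([
  [0.001,0,0,0,0,0],
  [0.0015,0,0,0,0,0],
  [0.0015,0,0,0,0,0],
])

```text
time_s: 11.8
tcp_pos: [609.9, -36.8, 95.6]
tcp_rot: [-0.33, 3.117, 0.002]
wrist_force: [7.7, 2.5, -6.9]
grip_width: 0.218
finger_force: 58.7
```

Call:
step_arm([
  [-0.003,0,0,0,0,0],
  [-0.003,0,0,0,0,0],
  [-0.003,0,0,0,0,0],
])

```text
time_s: 12.1
tcp_pos: [609.9, -36.8, 95.3]
tcp_rot: [-0.33, 3.123, 0.0]
wrist_force: [2.9, 1.4, -2.6]
grip_width: 0.222
finger_force: 59.2
```

Call:
step_arm([
  [0,0,0,0,0,0],
  [0,0,0,0,0,0],
  [0,0,0,0,0,0],
  [0,0,0,0,0,0],
  [0,0,0,0,0,0],
], fingers=0.1)

```text
time_s: 12.6
tcp_pos: [609.0, -36.9, 95.1]
tcp_rot: [0.33, -3.124, 0.0]
wrist_force: [-0.6, -0.5, 0.3]
grip_width: 0.547
finger_force: 0.0
```

Call:
step_arm([
  [0,0,-0.02,0,0,0],
  [0,0,-0.05,0,0,0],
  [0,0,-0.09,0,0,0],
  [0,0,-0.13,0,0,0],
  [0,0,-0.15,0,0,0],
  [-0.1,0.2,-0.15,0,0,0],
  [-0.1,0.2,-0.15,0,0,0],
  [-0.1,0.2,-0.15,0,0,0],
  [-0.1,0.2,-0.15,0,0,0],
  [-0.1,0.2,-0.15,0,0,0],
  [-0.1,0.2,-0.15,0,0,0],
])

```text
time_s: 13.7
tcp_pos: [665.5, 183.1, 244.5]
tcp_rot: [0.337, -3.123, -0.001]
wrist_force: [-0.3, -1.2, 0.1]
grip_width: 0.552
finger_force: 0.0
```

```bash
python3 - <<'E'
from fit import *; from mv import *
np.set_printoptions(precision=3,suppress=True)
im={}
for n in('top','scene'):
    im[n]=r.get_image(n); cv2.imwrite(f'pics/{n}_h.png',im[n][...,::-1])
    for q in('ring_bar','pin_seat','pin_grip','linch_pin'): print(n,q,[(np.array(x['centre']),round(x['p'],2)) for x in r.place_of(n,q)[:2]])
    # predicted
    h=np.array([573.4,-44.4,105]);a=np.array([np.cos(.21),np.sin(.21),0])
    print('pred hinge,bar', px(n,np.array([h+57*a-[0,0,3],h+161*a-[0,0,10]]))[:,::-1])
a=cv2.resize(im['top'][120:260,190:320],(390,420));b=cv2.resize(im['scene'][90:230,190:320],(390,420))
cv2.imwrite('pics/hh.png',np.hstack([a,b])[...,::-1]); print(r.get_obs()['tcp_pos'],r.get_obs()['time_s'])
E
```

```text
top ring_bar [(array([152.4, 234.9]), 0.49)]
top pin_seat [(array([216.4, 245.8]), 0.98)]
top pin_grip [(array([201.4, 244.6]), 0.81)]
top linch_pin [(array([196.6, 242.4]), 0.63)]
pred hinge,bar [[194.554 241.683]
 [154.551 235.842]]
scene ring_bar [(array([145.5, 294.2]), 0.61)]
scene pin_seat [(array([158.5, 245.3]), 0.56)]
scene pin_grip [(array([154.8, 255.5]), 0.6), (array([144.7, 293.9]), 0.3)]
scene linch_pin [(array([157. , 264.6]), 0.75)]
pred hinge,bar [[151.995 263.24 ]
 [141.726 293.684]]
[665.255 178.669 245.27 ] 14.2
```

View pics/hh.png

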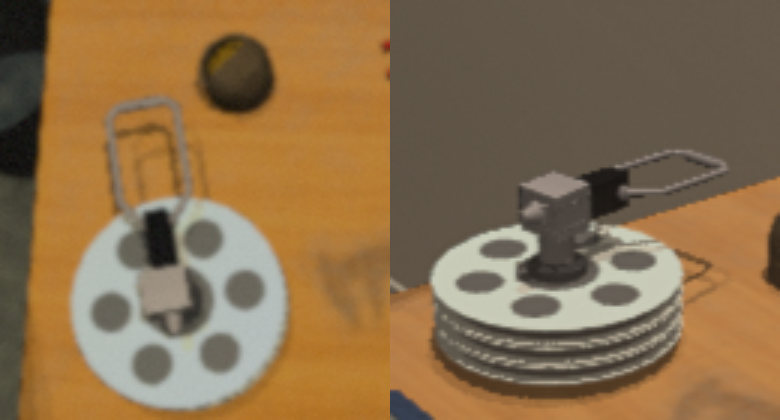

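Pin is home with the tip protruding, and the ring is folded back, its bar at about (235,153) top and (294,143) scene. I'll triangulate the bar and approach it.

```bash
python3 - <<'E'
from mv import *
np.set_printoptions(precision=4,suppress=True)
h=np.array([573.4,-44.4,0]); a=np.array([np.cos(.21),np.sin(.21),0])
for A,B in(((153,235.2),(142.5,293.5)),((152.4,234.9),(145.5,294.2))):
    P,e=tri(A,B); v=P-h; print(P,e,v@a,v@[-a[1],a[0],0])
print(rel([730.8,-10.8,160],down(.21+np.pi/2)))
E
```

```text
[734.8121  -7.4377  91.2388] 2.7546906503051676 165.57117941406736 2.502276977326133
[739.3336  -4.535   81.7   ] 2.750305664753536 170.59847308141508 4.398676421274146
(array([-0.0248, -0.1989,  0.0853]), array([ 0.002 ,  0.0059, 89.9423]))
```

Call:
step_arm([
  [-0.025,-0.05,0,0,0,8],
  [-0.025,-0.1,0,0,0,16],
  [-0.025,-0.15,0,0,0,24],
  [-0.025,-0.199,0,0,0,32],
  [-0.025,-0.199,0,0,0,40],
  [-0.025,-0.199,0,0,0,48],
  [-0.025,-0.199,0,0,0,56],
  [-0.025,-0.199,0,0,0,64],
  [-0.025,-0.199,0.04,0,0,72],
  [-0.025,-0.199,0.06,0,0,80],
  [-0.025,-0.199,0.085,0,0,88],
  [-0.025,-0.199,0.085,0,0,90],
])

```text
time_s: 15.4
tcp_pos: [728.0, -10.0, 155.0]
tcp_rot: [-1.976, -2.433, 0.007]
wrist_force: [-1.3, -0.2, -0.5]
grip_width: 0.553
finger_force: 0.0
```

Call:
step_arm([
  [0,0,0,0,0,0],
  [0,0,0,0,0,0],
  [0,0,0,0,0,0],
  [0,0,0,0,0,0],
], fingers=0.0)

```text
time_s: 15.8
tcp_pos: [731.9, -9.9, 161.2]
tcp_rot: [1.975, 2.441, 0.002]
wrist_force: [-0.6, -0.0, -0.6]
grip_width: 0.504
finger_force: 0.0
```

```bash
python3 - <<'E'
from mv import *
np.set_printoptions(precision=4,suppress=True)
h=np.array([573.4,-44.4,0]); a=np.array([np.cos(.21),np.sin(.21),0])
o=r.get_obs(); v=o['tcp_pos']-h; print(o['q'],o['tcp_pos'],v@a,v@[-a[1],a[0],0],o['grip_width'])
print(rel([730.8,-10.8,77],down(.21+np.pi/2)))
E
```

```text
[-0.1018  0.5014  0.1486  1.2162  0.      1.2585] [731.8882  -9.9248 161.2031] 162.19303266236776 0.6794144802757032 0.5043529406275126
(array([-0.0006, -0.0014,  0.0842]), array([0.101 , 0.0309, 0.0302]))
```

Call:
step_arm([
  [-0.0006,-0.0014,0.03,0,0,0],
  [-0.0006,-0.0014,0.06,0,0,0],
  [-0.0006,-0.0014,0.084,0,0,0],
  [-0.0006,-0.0014,0.084,0,0,0],
  [-0.0006,-0.0014,0.084,0,0,0],
  [-0.0006,-0.0014,0.084,0,0,0],
  [-0.0006,-0.0014,0.084,0,0,0],
])

```text
time_s: 16.5
tcp_pos: [731.7, -10.8, 78.6]
tcp_rot: [1.974, 2.44, 0.003]
wrist_force: [0.7, 0.5, -0.6]
grip_width: 0.5
finger_force: 0.0
```

Call:
step_arm([
  [0,0,0,0,0,0],
  [0,0,0,0,0,0],
  [0,0,0,0,0,0],
  [0,0,0,0,0,0],
  [0,0,0,0,0,0],
], fingers=-0.65)

```text
time_s: 17.0
tcp_pos: [729.9, -10.7, 76.0]
tcp_rot: [-1.976, -2.442, 0.0]
wrist_force: [-0.2, -0.2, 0.1]
grip_width: 0.174
finger_force: 0.0
```

```bash
python3 - <<'E'
from mv import *
np.set_printoptions(precision=4,suppress=True)
h=np.array([573.4,-44.4,0]); a=np.array([np.cos(.21),np.sin(.21),0])
o=r.get_obs(); v=o['tcp_pos']-h; print(o['tcp_pos'],v@a,v@[-a[1],a[0],0],o['grip_width'],o['wrist_force'])
im=[r.get_image(n) for n in('top','scene')]
a=cv2.resize(im[0][120:260,190:320],(390,420));b=cv2.resize(im[1][70:210,220:350],(390,420))
cv2.imwrite('pics/jj.png',np.hstack([a,b])[...,::-1])
E
```

```text
[729.9488 -10.6583  76.0375] 160.14334678994985 0.3662448577325179 0.17424407370350178 [-0.234  -0.1665  0.1161]
```

View pics/jj.png

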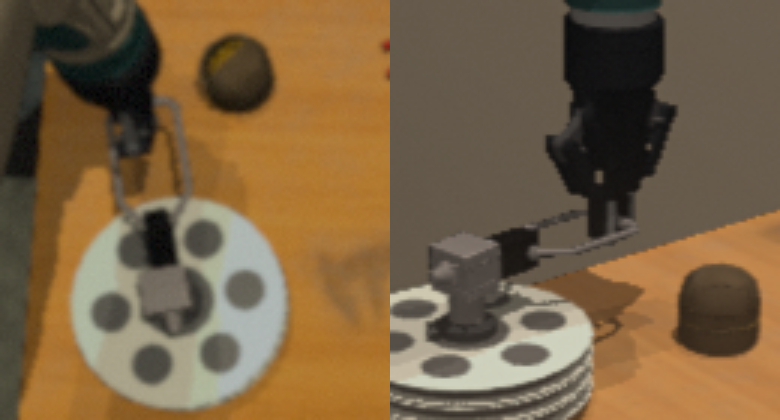

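Fingers look centred on the bar. Closing will confirm it by width (about 0.11 expected).

Call:
step_arm([
  [0,0,0,0,0,0],
  [0,0,0,0,0,0],
  [0,0,0,0,0,0],
  [0,0,0,0,0,0],
], fingers=-1)

```text
time_s: 17.5
tcp_pos: [731.8, -10.5, 76.8]
tcp_rot: [1.974, 2.44, 0.004]
wrist_force: [6.0, 1.3, -1.3]
grip_width: 0.081
finger_force: 58.5
```

Call:
step_arm([
  [0,0.001,-0.007,0,0,0],
  [0,0.001,-0.0135,0,0,0],
  [0,0,-0.021,0,0,0],
  [0,-0.001,-0.029,0,0,0],
  [0,-0.005,-0.044,0,0,0],
  [0,-0.0115,-0.058,0,0,0],
  [0,-0.0115,-0.058,0,0,0],
  [0,-0.0115,-0.058,0,0,0],
])

```text
time_s: 18.3
tcp_pos: [721.0, -13.0, 135.7]
tcp_rot: [1.973, 2.439, 0.006]
wrist_force: [6.8, 2.3, 1.4]
grip_width: 0.077
finger_force: 58.8
```

```bash
cat > bar.py <<'E'
from mv import *
np.set_printoptions(precision=4,suppress=True)
h=np.array([573.4,-44.4,0]); a=np.array([np.cos(.21),np.sin(.21),0])
o=r.get_obs(); v=o['tcp_pos']-h; print(o['tcp_pos'],v@a,v@[-a[1],a[0],0],o['grip_width'],o['wrist_force']@a,o['wrist_force'])
E
python3 bar.py
```

```text
[721.0146 -12.9574 135.6894] 150.92620642713234 -0.019850396129093895 0.07736119119179646 7.180449926727709 [6.8474 2.3195 1.3592]
```

Call:
step_arm([
  [0,-0.0075,-0.013,0,0,0],
  [0,-0.018,-0.0245,0,0,0],
  [0,-0.03,-0.0345,0,0,0],
  [0,-0.043,-0.0425,0,0,0],
  [0,-0.0575,-0.0485,0,0,0],
  [0,-0.0575,-0.0485,0,0,0],
  [0,-0.0575,-0.0485,0,0,0],
])

```text
time_s: 19.0
tcp_pos: [665.4, -25.3, 186.9]
tcp_rot: [1.972, 2.437, 0.007]
wrist_force: [4.5, 1.5, 12.4]
grip_width: 0.075
finger_force: 59.3
```

```bash
python3 bar.py
```

```text
[665.36   -25.3367 186.8582] 93.9136969720458 -0.5254388521654967 0.07501768719316082 4.694969247165265 [ 4.4788  1.5088 12.3694]
```

Call:
step_arm([
  [0,-0.0075,-0.004,0,0,0],
  [0,-0.015,-0.006,0,0,0],
  [0,-0.0305,-0.0075,0,0,0],
  [0,-0.046,-0.007,0,0,0],
  [0,-0.0535,-0.0055,0,0,0],
  [0,-0.0535,-0.0055,0,0,0],
  [0,-0.0535,-0.0055,0,0,0],
])

```text
time_s: 19.7
tcp_pos: [610.2, -36.8, 190.1]
tcp_rot: [1.975, 2.44, -0.0]
wrist_force: [0.1, -0.4, 9.8]
grip_width: 0.076
finger_force: 61.2
```

```bash
python3 bar.py
```

```text
[610.2247 -36.7945 190.1335] 37.60114322452195 -0.2380199283369091 0.07567455554400329 -0.02507798216012612 [ 0.0692 -0.445   9.7869]
```

Call:
step_arm([
  [0,-0.006,0.0,0,0,0],
  [0,-0.012,0.002,0,0,0],
  [0,-0.012,0.002,0,0,0],
  [0,-0.012,0.002,0,0,0],
])

```text
time_s: 20.1
tcp_pos: [597.2, -39.4, 187.1]
tcp_rot: [-1.976, -2.442, 0.004]
wrist_force: [-1.9, -0.1, 8.9]
grip_width: 0.08
finger_force: 60.2
```

Call:
step_arm([
  [0,0,0,0,0,0],
  [0,0,0,0,0,0],
  [0,0,-0.01,0,0,0],
  [0,0,-0.04,0,0,0],
  [0,0,-0.08,0,0,0],
  [0,0,-0.12,0,0,0],
  [0,0.05,-0.15,0,0,0],
  [0,0.1,-0.15,0,0,0],
  [0,0.1,-0.15,0,0,0],
  [0,0.1,-0.15,0,0,0],
], fingers=-0.2)

```text
time_s: 21.1
tcp_pos: [696.8, -17.5, 334.4]
tcp_rot: [-1.973, -2.441, 0.003]
wrist_force: [-1.4, -0.1, -0.5]
grip_width: 0.4
finger_force: 0.0
```

Call:
step_arm([
  [0.15,0.05,0,0,0,0],
  [0.15,0.05,0,0,0,0],
  [0.15,0.05,0,0,0,0],
  [0.15,0.05,0,0,0,0],
  [0.15,0.05,0,0,0,0],
  [0.15,0.05,0,0,0,0],
  [0.15,0.05,0,0,0,0],
])

```text
time_s: 21.8
tcp_pos: [713.3, 137.3, 336.3]
tcp_rot: [-1.979, -2.44, 0.001]
wrist_force: [0.6, 0.0, 1.0]
grip_width: 0.397
finger_force: 0.0
```

```bash
python3 - <<'E'
from fit import *
np.set_printoptions(precision=3,suppress=True)
im=[]
h=np.array([573.4,-44.4,105]);a=np.array([np.cos(.21),np.sin(.21),0])
for n in('top','scene'):
    im.append(r.get_image(n))
    for q in('ring_bar','pin_seat','pin_grip'): print(n,q,[(np.array(x['centre']),round(x['p'],2)) for x in r.place_of(n,q)[:1]])
    print('pred bar,seat,grip',px(n,np.array([h-47*a,h,h+36*a]))[:,::-1])
A=cv2.resize(im[0][150:270,190:310],(390,390));b=cv2.resize(im[1][110:230,190:310],(390,390))
cv2.imwrite('pics/kk.png',np.hstack([A,b])[...,::-1]); print(r.get_obs()['time_s'])
E
```

```text
top ring_bar [(array([234.7, 248.8]), 0.57)]
top pin_seat [(array([217.1, 242.8]), 0.68)]
top pin_grip [(array([198.1, 243. ]), 0.96)]
pred bar,seat,grip [[236.906 248.123]
 [217.445 245.078]
 [202.77  242.782]]
scene ring_bar [(array([167.8, 229.1]), 0.67)]
scene pin_seat [(array([159.7, 244. ]), 0.91)]
scene pin_grip [(array([154.3, 257.2]), 0.83)]
pred bar,seat,grip [[165.587 228.399]
 [158.614 244.723]
 [153.557 256.56 ]]
22.2
```

View pics/kk.png

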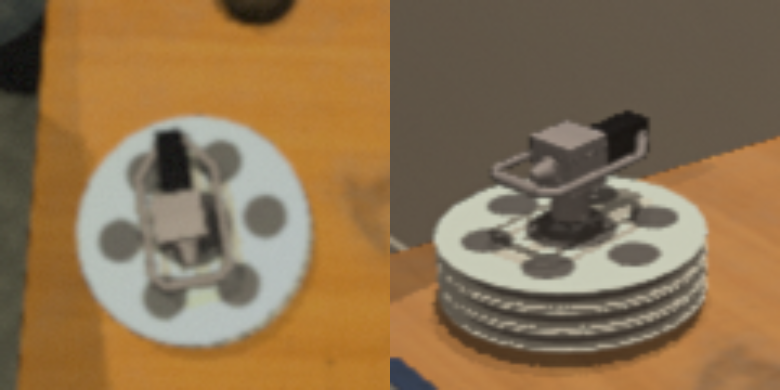

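The ring lies flat round the tip. The head's edges in top (rows about 190–210) and the tip (row about 231) are where they were when home, so the pin has not backed out. Handing in.

```bash
python3 -c "
from station import r
print(r.hand_in())"
```

```text
the job is handed in; nothing more can be done
None
```

The job is handed in, with no verdict returned: in the last pictures the pin was home in the cross hole and the ring lay flat round its far end. The arm was clear of everything, and at no point did it go near the pot, tape roll or jar.

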